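Set out the oiled measuring scoops in order of size

ROBOT

A 6-joint arm with a two-finger parallel gripper is mounted at the origin on the work surface. World frame = base frame: x ahead of the robot, y to its left, z up, the work surface at z = 0. Lengths are in m, angles in rad, forces in N, time in s.
With the tool pointing down it reaches from about 0.3 to 0.875 m from the base axis. Payload 6.4 kg.
Tool frame: the origin (TCP) lies midway between the tips of the shut fingers; the grasp point (between the pads) lies 19 mm behind it; z points along the fingers, y is the line along which they close (so a half turn about z gives the same grasp; the last joint's range is limited). The gripper opens to 85 mm and grips with 20 to 120 N. Pads are 22 mm wide; open, the fingers measure 114 mm over their backs; the gripper's body (76 mm by 85 mm) begins 54 mm behind the grasp point. The pads swing forward as they close: fully open they stand 13 mm farther back than shut.
Start: joints at [-1.457, 0.181, 1.607, -0, 1.354, -0.206], TCP at [0.181, -0.546, 0.231] pointing down, gripper open.
Joint ranges: [-2.99, 2.99], [-0.89, 2.07], [0.3, 2.58], [-1.14, 4.28], [0, 2.63], [-3.12, 3.12]. Speed limits (rad/s): [2.57, 2.57, 3.01, 3.14, 3.14, 3.14].

INTERFACE

Orientations are given as a unit quaternion [w, x, y, z].
In Python, from bench import status, camera, ctrl gives the robot as it stands. The module is installed in compiled form; this text tells all that it offers.
- The arm moves only by the shell command python3 -m handwheel 'ROWS'. ROWS is JSON, a list that holds one entry, the list of rows, each a list of 7 numbers: the opening, from -1 (shut) to 1 (fully open), then the shift along the tool's x, y, z in cm, then the turn, a rotation vector about the tool's x, y, z in degrees. A call has 1 to 10 rows; each row is the pose to reach, as a shift and turn from the pose commanded when the call began, along the tool's axes at that moment; what a row does not reach only later rows make up. A row lasts 1/8 s, in which the tool goes at most 62.5 mm and 10.7 degrees, less where a joint would pass 70% of its speed; a pose out of reach is approached as far as the arm can. A call with a gripper value outside its range is refused whole. The fingers move at their own pace and stop on an object; the grip force is fixed at half the most. Time passes only in rows, so rows that repeat a pose let the fingers close. It gives the time, the measured TCP pose, the force, the opening and the grip force at its end, in the units of the state.
- status.get_obs(): the state, without advancing time (a new reading comes with each control period).
- camera(name): name is "side" or "top"; returns a dict with "frame" (400x640x3 uint8, blue, green, red), "depth" (400x640 float32, m along the optical axis (not along the pixel's ray), 0 where there is no reading), "fx", "fy", "cx", "cy" (pixels), "extrinsics" (4x4, takes a point from camera to world coordinates). Camera axes: x right, y down, z forward; pixel columns grow to the right and rows downward; lengths in m; the calibration is good to about 2 mm. A picture is of the moment at which its call begins.
- ctrl.hand_in(): hands the job in; it is judged then, once.
The state is a dict: "time_s": time; "q": joint angles; "dq": joint speeds; "joint_efforts": joint torques, N m; "eef_pos": TCP position; "eef_rot": TCP orientation; "wrist_force": force on the tool from outside, world axes, zero at the start; "torque": the same for the moment, N m; "opening": opening from 0.0 (shut) to 1.0 (fully open); "grasp_force": force on a finger pad.
Only numpy, scipy, OpenCV 4.12 (cv2) and the standard library are available. Lean on these libraries where they do the work, as an engineer would, in place of code of your own. Each camera call takes 0.05 s, during which the arm holds its last target. There are 200 camera calls.

TASK

The four wooden measuring scoops have been oiled: stand them on the drying board in order of size, one on each slatted rest, the largest on the rest next to the oil jar and so on down to the smallest at the other end. Each bowl should stand upright in the middle of its rest, with the handle straight across the board (to either side); do not shift the oil jar.

Things in the scene. Friction and masses are not known exactly. Their poses are not given: they have to be found in the camera images.
- scoop_large_c (a point): the largest of four loose scoops of pale wood, on its flat 59 mm foot: round open bowl 76 mm across the rim, 50 mm tall; one straight level handle at the rim, 16 mm wide, 12 thick, along own -x from 38 to 102 mm from the bowl's axis; about 120 g. Lift by the handle some 30 mm from the rim. Point: bowl's axis, half-way up (25 mm above the foot); handle's mid-height is 18 mm above it. z up.
- scoop_medium_c (a point): the second largest of four loose scoops of pale wood, on its flat 50 mm foot: round open bowl 64 mm across the rim, 44 mm tall; one straight level handle at the rim, 16 mm wide, 12 thick, along own -x from 32 to 92 mm from the bowl's axis; about 85 g. Lift by the handle some 30 mm from the rim. Point: bowl's axis, half-way up (22 mm above the foot); handle's mid-height is 15 mm above it. z up.
- scoop_small_c (a point): the third largest of four loose scoops of pale wood, on its flat 42 mm foot: round open bowl 54 mm across the rim, 38 mm tall; one straight level handle at the rim, 16 mm wide, 12 thick, along own -x from 27 to 84 mm from the bowl's axis; about 60 g. Lift by the handle some 30 mm from the rim. Point: bowl's axis, half-way up (19 mm above the foot); handle's mid-height is 12 mm above it. z up.
- scoop_smallest_c (a point): the smallest of four loose scoops of pale wood, on its flat 34 mm foot: round open bowl 44 mm across the rim, 32 mm tall; one straight level handle at the rim, 16 mm wide, 12 thick, along own -x from 22 to 76 mm from the bowl's axis; about 42 g. Lift by the handle some 30 mm from the rim. Point: bowl's axis, half-way up (16 mm above the foot); handle's mid-height is 9 mm above it. z up.
- rest_a: one of four alike fixed drying rests in a row along the drying board: a square trivet of brown wooden slats, 80 x 80 mm, 16 mm thick, flat on top. Origin at the centre of its underside, on top of the board (its top is 16 mm higher). The letters say nothing of the place in the row; neighbours are about 105 mm apart.
- rest_b: one of four alike fixed drying rests in a row along the drying board: a square trivet of brown wooden slats, 80 x 80 mm, 16 mm thick, flat on top. Origin at the centre of its underside, on top of the board (its top is 16 mm higher). The letters say nothing of the place in the row; neighbours are about 105 mm apart.
- rest_c: one of four alike fixed drying rests in a row along the drying board: a square trivet of brown wooden slats, 80 x 80 mm, 16 mm thick, flat on top. Origin at the centre of its underside, on top of the board (its top is 16 mm higher). The letters say nothing of the place in the row; neighbours are about 105 mm apart.
- rest_d: one of four alike fixed drying rests in a row along the drying board: a square trivet of brown wooden slats, 80 x 80 mm, 16 mm thick, flat on top. Origin at the centre of its underside, on top of the board (its top is 16 mm higher). The letters say nothing of the place in the row; neighbours are about 105 mm apart.
- drying_board: the fixed dark plank, 110 x 660 x 18 mm, that carries the rests. Origin at the centre of its underside, z up; own x runs across the board, away from the robot; own y runs along it, along the row, to the robot's left (turned by up to 0.12 rad).
- oil_jar: amber glass jar of finishing oil with a dark metal lid, 72 mm across, 115 mm tall, loose, standing at one end of the drying board (either end), 275 mm from its middle; a low bare metal wax tin stands at the other end. Origin at the centre of its underside. Not to be moved.
Mind the look-alikes: they are no part of the job. Leave any green look-alike of the part that bears scoop_small_c alone.

How it is judged:
At the end, for the whole second after the job is handed in: From the oil jar's end the rests carry the largest, second, third and smallest scoop; each bowl stands on its rest, upright within 0.12 rad, its axis within 15 mm of the rest's centre, handle within 0.3 rad of square across the board (either way), all released and at rest ((horizontal distance between scoop_large_c and rest_a below 0.015 m or horizontal distance between scoop_large_c and rest_b below 0.015 m or horizontal distance between scoop_large_c and rest_c below 0.015 m or horizontal distance between scoop_large_c and rest_d below 0.015 m) and z of scoop_large_c in the frame of drying_board between 0.054 and 0.065 m and angle between each of scoop_large_c, scoop_medium_c, scoop_small_c, scoop_smallest_c's own z axis and vertical below 0.12 rad and angle between the x axis of each of scoop_large_c, scoop_medium_c, scoop_small_c, scoop_smallest_c and the x axis of drying_board, either way round below 0.3 rad and linear speed of each of scoop_large, scoop_medium, scoop_small, scoop_smallest below 0.02 m/s and (horizontal distance between scoop_medium_c and rest_a below 0.015 m or horizontal distance between scoop_medium_c and rest_b below 0.015 m or horizontal distance between scoop_medium_c and rest_c below 0.015 m or horizontal distance between scoop_medium_c and rest_d below 0.015 m) and z of scoop_medium_c in the frame of drying_board between 0.051 and 0.062 m and (horizontal distance between scoop_small_c and rest_a below 0.015 m or horizontal distance between scoop_small_c and rest_b below 0.015 m or horizontal distance between scoop_small_c and rest_c below 0.015 m or horizontal distance between scoop_small_c and rest_d below 0.015 m) and z of scoop_small_c in the frame of drying_board between 0.048 and 0.059 m and (horizontal distance between scoop_smallest_c and rest_a below 0.015 m or horizontal distance between scoop_smallest_c and rest_b below 0.015 m or horizontal distance between scoop_smallest_c and rest_c below 0.015 m or horizontal distance between scoop_smallest_c and rest_d below 0.015 m) and z of scoop_smallest_c in the frame of drying_board between 0.045 and 0.056 m and ((y of each of oil_jar, scoop_medium_c in the frame of drying_board above 0 m and y of scoop_large_c in the frame of drying_board above 0.105 m and y of scoop_medium_c in the frame of drying_board below 0.105 m and y of scoop_small_c in the frame of drying_board between -0.105 and 0 m and y of scoop_smallest_c in the frame of drying_board below -0.105 m) or (y of each of oil_jar, scoop_medium_c in the frame of drying_board below 0 m and y of scoop_large_c in the frame of drying_board below -0.105 m and y of scoop_medium_c in the frame of drying_board above -0.105 m and y of scoop_small_c in the frame of drying_board between 0 and 0.105 m and y of scoop_smallest_c in the frame of drying_board above 0.105 m))); the robot touches nothing.
It fails at once if the oil jar is shifted by more than 25 mm (distance of oil_jar from where it was at the start of the episode above 0.025 m).
It also fails if it takes over 134 s, if anything falls off the work surface, if the arm or the gripper's body presses on something with over 40 N, if the wrist force passes 120 N, or if a joint passes its speed limit or range.

## Working session

There is one attempt and no reset: what is moved stays moved. The work goes in short steps, Python scripts to look and compute and a shell command to move; the robot and the scene stay as the last step left them, time stands still between calls to the robot, and variables do not carry over. Pictures are saved under pics/ and viewed, at most 14 in all, crops included, and the job is handed in when it is done.

```bash
mkdir -p pics; python3 - <<'E'
from bench import status, camera
import cv2,numpy as np
for n in("top","side"):
    c=camera(n);cv2.imwrite(f"pics/{n}0.png",c["frame"]);np.savez(f"{n}0.npz",**c)
    print(n,c["fx"],c["fy"],c["cx"],c["cy"],np.round(c["extrinsics"],3).tolist())
o=status.get_obs();print(o["time_s"],o["eef_pos"],o["eef_rot"],o["opening"])
E
```

```text
top 472.781419795192 472.781419795192 315.783459435292 193.95717016519788 [[0.028, -0.992, 0.12, 0.368], [-1.0, -0.028, 0.002, -0.009], [0.001, -0.12, -0.993, 1.399], [0.0, 0.0, 0.0, 1.0]]
side 388.5205335118372 388.5205335118372 315.29089686966006 197.1022930656417 [[-0.914, -0.2, 0.353, 0.188], [-0.405, 0.41, -0.817, 0.771], [0.019, -0.89, -0.456, 0.499], [0.0, 0.0, 0.0, 1.0]]
0.1 [ 0.18073704 -0.54532764  0.23047315] [-7.94381784e-04  9.87243955e-01  1.59212875e-01  4.73279989e-05] 0.9959583913864261
```

View pics/top0.png

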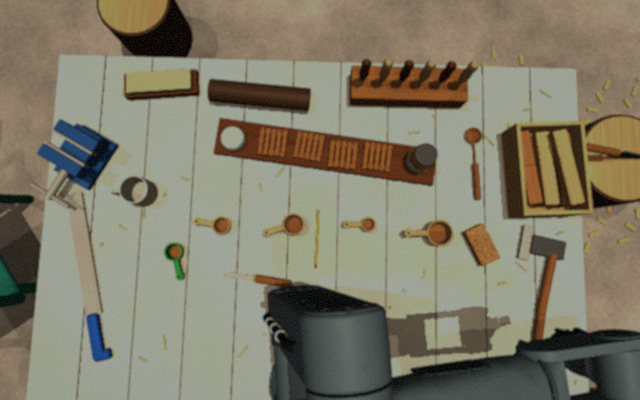

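View pics/side0.png

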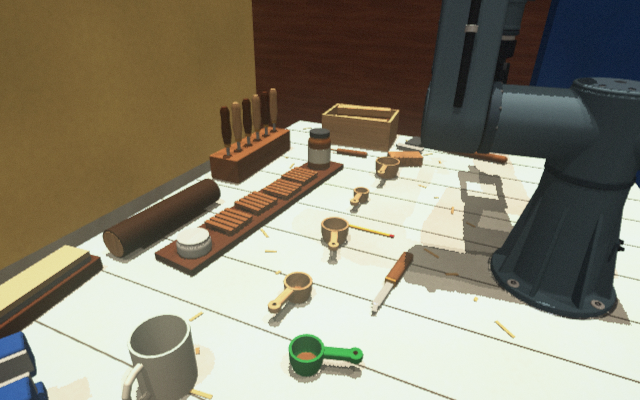

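The top view shows the jar at the right end (422,158), the wax tin at (232,138), and four rests at about (271,142), (309,146), (343,152) and (377,156). The scoop bowls are at about (221,226), (293,224), (368,225) and (438,233), all with handles to the left. I'll enlarge it.

```bash
python3 - <<'E'
import cv2
f=cv2.imread("pics/top0.png")
a=cv2.resize(f[200:265,185:460],None,fx=2.9,fy=2.9,interpolation=cv2.INTER_CUBIC)
b=cv2.resize(f[112:192,205:445],None,fx=3.3,fy=3.3,interpolation=cv2.INTER_CUBIC)
import numpy as np
w=max(a.shape[1],b.shape[1]);p=lambda i:cv2.copyMakeBorder(i,0,6,0,w-i.shape[1],cv2.BORDER_CONSTANT)
c=np.vstack([p(a),p(b)]);print(a.shape,b.shape,c.shape);cv2.imwrite("pics/crop1.png",c)
E
```

```text
(188, 798, 3) (264, 792, 3) (464, 798, 3)
```

View pics/crop1.png

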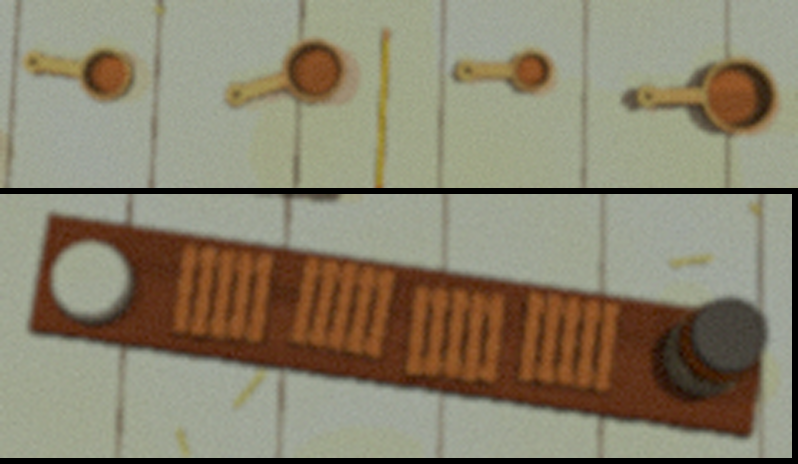

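The crop shows bowls at (107,74), (315,70), (532,71) and (740,96), with handle ends at their left. The rest centres are at (224,294), (343,307), (456,334) and (569,340). I'll convert these to world coordinates.

```bash
cat > h.py <<'E'
import numpy as np
from scipy.spatial.transform import Rotation as R
def ray(c,u,v,z):
    E=c["extrinsics"];d=E[:3,:3]@[(u-c["cx"])/c["fx"],(v-c["cy"])/c["fy"],1];o=E[:3,3]
    return (o+d*(z-o[2])/d[2])
def rows(pose,p,x):
    """pose=obs; target tcp p, tool down with tool x axis heading angle x(deg world). -> shift cm,rotvec deg"""
    q=pose["eef_rot"];T=R.from_quat([q[1],q[2],q[3],q[0]])
    a=np.radians(x);X=np.array([np.cos(a),np.sin(a),0]);Z=np.array([0,0,-1.]);G=R.from_matrix(np.c_[X,np.cross(Z,X),Z])
    return np.round(T.inv().apply(np.array(p)-pose["eef_pos"])*100,2), np.round((T.inv()*G).as_rotvec(degrees=True),1)
E
python3 - <<'E'
from h import *
from bench import status
c=dict(np.load("top0.npz"));np.set_printoptions(precision=4,suppress=True)
up=lambda x,y:(185+(x+.5)/2.9-.5,200+(y+.5)/2.9-.5)
lo=lambda x,y:(205+(x+.5)/3.3-.5,112+(y-194+.5)/3.3-.5)
S=dict(large=((740,96),(641,96),.05),medium=((315,70),(231,97),.044),small=((107,74),(27,61),.038),smallest=((532,71),(457,70),.032))
for n,(b,t,z) in S.items():
    B=ray(c,*up(*b),z);t=ray(c,*up(*t),z);d=t-B
    u,v=np.round(up(*b)).astype(int);print(n,B[:2],t[:2],"len",np.hypot(*d[:2]),"handle dir deg",np.degrees(np.arctan2(d[1],d[0])))
for r in ([(185,245),(273,255),(264,342),(175,333)],[(306,257),(395,269),(380,357),(292,344)],[(418,289),(505,294),(496,381),(407,374)],[(530,291),(619,303),(608,389),(519,378)]):
    P=np.array([ray(c,*lo(*p),.034) for p in r]);e=P[1]-P[0]+P[2]-P[3]
    print("rest",P.mean(0)[:2],np.hypot(*(e[:2]/2)))
P=np.array([ray(c,*lo(*p),.018) for p in [(50,214),(761,311),(750,436),(30,330)]])
print(P.mean(0),"board y dir", np.degrees(np.arctan2(*((P[0]+P[3]-P[1]-P[2])[[1,0]]))))
o=status.get_obs();q=o["eef_rot"];print(R.from_quat([q[1],q[2],q[3],q[0]]).as_matrix())
D=c["depth"];E=c["extrinsics"]
def w(u,v):
    z=D[v,u];return E[:3,:3]@np.array([(u-c["cx"])/c["fx"]*z,(v-c["cy"])/c["fy"]*z,z])+E[:3,3]
for u,v in((207,222),(270,232),(350,224),(412,233),(404,234),(415,233),(343,152),(424,155)):print(u,v,w(u,v))
E
```

```text
large [ 0.4302 -0.3623] [ 0.4274 -0.2651] len 0.09722969889353443 handle dir deg 91.63179097277822
medium [0.4442 0.056 ] [0.4152 0.1378] len 0.08681653313237915 handle dir deg 109.47759394882924
small [0.4347 0.2623] [0.4453 0.3424] len 0.08075835028495029 handle dir deg 82.44204068673527
smallest [ 0.45   -0.1597] [ 0.4489 -0.085 ] len 0.07477598255056045 handle dir deg 90.86960691016439
rest [0.6844 0.1256] 0.07960503941777004
rest [0.6756 0.019 ] 0.079810748536386
rest [ 0.6533 -0.0825] 0.078522484766991
rest [ 0.651  -0.1828] 0.07976467954336716
[ 0.6662 -0.0291  0.018 ] board y dir 83.42349485318363
[[ 0.9493  0.3144 -0.0002]
 [ 0.3144 -0.9493  0.0016]
 [ 0.0003 -0.0016 -1.    ]]
207 222 [0.4426 0.3045 0.0388]
270 232 [0.419  0.1219 0.0418]
350 224 [ 0.4489 -0.1073  0.0326]
412 233 [ 0.4275 -0.284   0.045 ]
404 234 [ 0.4241 -0.2613  0.0445]
415 233 [ 0.4277 -0.292   0.0479]
343 152 [ 0.6605 -0.0826  0.031 ]
424 155 [ 0.6366 -0.2978  0.1338]
```

```bash
cat >> h.py <<'E'
S=dict(large=((.4302,-.3623),91.5,.068,.024,(.651,-.1828)),medium=((.4442,.056),109,.062,.018,(.6533,-.0825)),
 small=((.4347,.2623),82,.057,.013,(.6756,.019)),smallest=((.45,-.1597),90.8,.052,.009,(.6844,.1256)))
BH=173.4
def go(n,what,up):
    from bench import status
    b,h,d,z,r=S[n]
    if what=="place": b,h,z=r,BH,z+.034
    a=np.radians(h);p=[b[0]+d*np.cos(a),b[1]+d*np.sin(a),z+up]
    o=status.get_obs();s,t=rows(o,p,h);print(n,what,np.round(p,4),"shift",s,"turn",t,"| t",o["time_s"],"open",round(o["opening"],3),"gf",o["grasp_force"])
E
python3 -c "from h import *;go('large','pick',.1)"
```

```text
large pick [ 0.4284 -0.2943  0.124 ] shift [ 31.4  -16.03  10.68] turn [ -0.1  -0.1 -73.2] | t 0.1 open 0.996 gf 0.0
```

```bash
python3 -m handwheel '[[[0.2,31.4,-16.03,10.68,0,0,-73.2],[0.2,31.4,-16.03,10.68,0,0,-73.2],[0.2,31.4,-16.03,10.68,0,0,-73.2],[0.2,31.4,-16.03,10.68,0,0,-73.2],[0.2,31.4,-16.03,10.68,0,0,-73.2],[0.2,31.4,-16.03,10.68,0,0,-73.2],[0.2,31.4,-16.03,10.68,0,0,-73.2],[0.2,31.4,-16.03,10.68,0,0,-73.2],[0.2,31.4,-16.03,10.68,0,0,-73.2],[0.2,31.4,-16.03,10.68,0,0,-73.2]]]'; python3 -c "from h import *;go('large','pick',0)"
```

```text
time_s: 1.35
eef_pos: [0.4281, -0.2957, 0.1247]
eef_rot: [0.0, 0.699, 0.715, -0.0]
wrist_force: [-0.6, 0.0, -0.5]
opening: 0.6
grasp_force: 0.0
large pick [ 0.4284 -0.2943  0.024 ] shift [ 0.14  0.03 10.07] turn [ 0.   0.  -0.2] | t 1.35 open 0.6 gf 0.0
```

```bash
python3 -m handwheel '[[[0.2,0.1,0,5,0,0,0],[0.2,0.1,0,8.5,0,0,0],[0.2,0.1,0,10,0,0,0],[0.2,0.1,0,10,0,0,0],[-1,0.1,0,10,0,0,0],[-1,0.1,0,10,0,0,0],[-1,0.1,0,10,0,0,0],[-1,0.1,0,10,0,0,0],[-1,0.1,0,10,0,0,0],[-1,0.1,0,10,0,0,0]]]'; python3 -m handwheel '[[[-1,0,0,-4,0,0,0],[-1,0,0,-9,0,0,0],[-1,0,0,-15,0,0,0],[-1,0,0,-18,0,0,0],[-1,0,0,-18,0,0,0]]]'; python3 -c "from h import *;go('large','place',.1)"
```

```text
time_s: 2.6
eef_pos: [0.4293, -0.2947, 0.0257]
eef_rot: [0.001, 0.698, 0.716, -0.0]
wrist_force: [-0.2, 1.1, 5.9]
opening: 0.171
grasp_force: 60.4
time_s: 3.22
eef_pos: [0.4296, -0.295, 0.2072]
eef_rot: [0.003, 0.698, 0.716, -0.0]
wrist_force: [0.4, 0.6, -1.8]
opening: 0.171
grasp_force: 59.4
large place [ 0.5835 -0.175   0.158 ] shift [11.61 15.68  4.93] turn [  0.    0.4 -81.9] | t 3.225 open 0.171 gf 59.37292277812958
```

```bash
python3 -m handwheel '[[[-1,2,3,1,0,0,-10],[-1,4,5,2,0,0,-20],[-1,6,7,2,0,0,-30],[-1,8,9,2,0,0,-40],[-1,10,11,3,0,0,-50],[-1,11,13,4,0,0,-60],[-1,11.6,15,4.5,0,0,-70],[-1,11.6,15.7,4.9,0,0,-80],[-1,11.6,15.7,4.9,0,0,-81.9],[-1,11.6,15.7,4.9,0,0,-81.9]]]'; python3 - <<'E'
from h import *;go('large','place',0)
from bench import camera;import cv2
c=camera("top");cv2.imwrite("pics/l1.png",cv2.resize(c["frame"][100:260,200:460],None,fx=3,fy=3))
E
```

```text
time_s: 4.47
eef_pos: [0.5813, -0.1735, 0.1541]
eef_rot: [-0.001, 0.059, 0.998, 0.0]
wrist_force: [-0.4, -1.0, -1.6]
opening: 0.175
grasp_force: 59.3
large place [ 0.5835 -0.175   0.058 ] shift [-0.26 -0.13  9.61] turn [ 0.  -0.1 -0.1] | t 4.475 open 0.175 gf 59.32302474975586
```

View pics/l1.png

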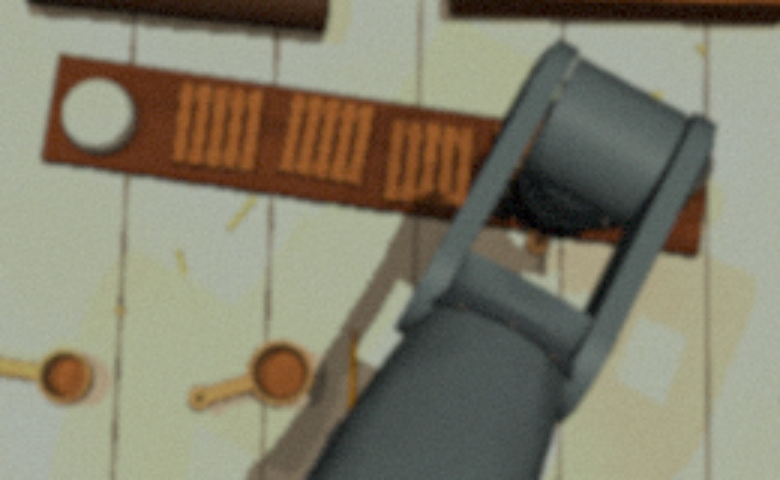

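The arm hides the scoop and jar from the top camera, but the TCP is where I want it. Lowering and releasing now, then checking once clear.

```bash
python3 -m handwheel '[[[-1,-0.2,-0.1,4,0,0,0],[-1,-0.2,-0.1,7,0,0,0],[-1,-0.2,-0.1,8.8,0,0,0],[-1,-0.2,-0.1,9.4,0,0,0],[-1,-0.2,-0.1,9.4,0,0,0],[-1,-0.2,-0.1,9.4,0,0,0]]]'; python3 -m handwheel '[[[0,0,0,0,0,0,0],[0,0,0,0,0,0,0],[0,0,0,0,0,0,0],[0,0,0,-4,0,0,0],[0,0,0,-9,0,0,0],[0,0,0,-12,0,0,0],[0,0,0,-12,0,0,0]]]'; python3 -c "from h import *;go('medium','pick',.12)"
```

```text
time_s: 5.28
eef_pos: [0.5851, -0.1755, 0.0629]
eef_rot: [0.001, 0.057, 0.998, -0.0]
wrist_force: [-0.1, -0.0, -2.2]
opening: 0.174
grasp_force: 59.4
time_s: 6.15
eef_pos: [0.586, -0.176, 0.1849]
eef_rot: [0.003, 0.057, 0.998, -0.001]
wrist_force: [-0.5, 0.2, 0.3]
opening: 0.501
grasp_force: 0.0
medium pick [0.424  0.1146 0.138 ] shift [19.45 27.03  4.51] turn [ 0.1  0.4 64.4] | t 6.15 open 0.501 gf 0.0
```

```bash
python3 -m handwheel '[[[0.2,4,5,0,0,0.4,10],[0.2,8,10,0,0,0.4,20],[0.2,12,15,0,0,0.4,30],[0.2,15,20,1,0,0.4,40],[0.2,18,25,3,0,0.4,50],[0.2,19.4,27,4.5,0,0.4,60],[0.2,19.4,27,4.5,0,0.4,64.4],[0.2,19.4,27,4.5,0,0.4,64.4],[0.2,19.4,27,4.5,0,0.4,64.4]]]'; python3 - <<'E'
from h import *;go('medium','pick',0)
from bench import camera;import cv2
c=camera("top");cv2.imwrite("pics/l2.png",cv2.resize(c["frame"][100:260,200:460],None,fx=3,fy=3))
E
```

```text
time_s: 7.28
eef_pos: [0.4223, 0.1151, 0.1361]
eef_rot: [-0.004, 0.58, 0.815, -0.0]
wrist_force: [0.2, -0.3, -1.4]
opening: 0.601
grasp_force: 0.0
medium pick [0.424  0.1146 0.018 ] shift [-0.17  0.2  11.81] turn [-0.2 -0.3  0.1] | t 7.275 open 0.601 gf 0.0
```

View pics/l2.png

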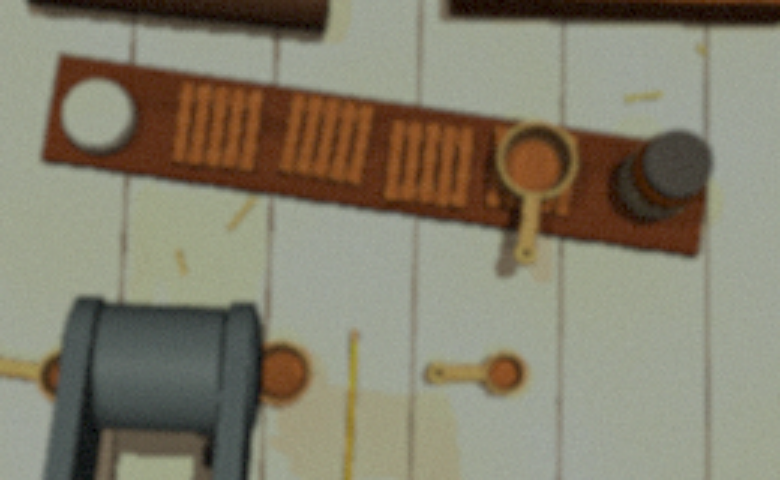

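The large scoop stands on the rest by the jar with its rim centre at (537,160) in this crop, its handle straight, and the jar unmoved. Its offset gets computed along with the next step.

```bash
python3 -m handwheel '[[[0.2,-0.2,0.2,5,0,-0.3,0],[0.2,-0.2,0.2,10,0,-0.3,0],[0.2,-0.2,0.2,11.8,0,-0.3,0],[0.2,-0.2,0.2,11.8,0,-0.3,0],[-1,-0.2,0.2,11.8,0,-0.3,0],[-1,-0.2,0.2,11.8,0,-0.3,0],[-1,-0.2,0.2,11.8,0,-0.3,0],[-1,-0.2,0.2,11.8,0,-0.3,0],[-1,-0.2,0.2,11.8,0,-0.3,0]]]'; python3 -m handwheel '[[[-1,0,0,-4,0,0,0],[-1,0,0,-9,0,0,0],[-1,0,0,-15,0,0,0],[-1,0,0,-18,0,0,0],[-1,0,0,-18,0,0,0]]]'; python3 -c "
from h import *;go('medium','place',.12)
c=dict(np.load('top0.npz'));print(ray(c,200+537.5/3-.5,100+160.5/3-.5,.084))"
```

```text
time_s: 8.45
eef_pos: [0.4254, 0.1148, 0.0194]
eef_rot: [-0.0, 0.58, 0.814, -0.001]
wrist_force: [0.2, 1.1, 7.4]
opening: 0.176
grasp_force: 60.6
time_s: 9.07
eef_pos: [0.4266, 0.1149, 0.2011]
eef_rot: [0.001, 0.58, 0.814, 0.0]
wrist_force: [-0.5, -0.3, -2.0]
opening: 0.17
grasp_force: 59.8
medium place [ 0.5917 -0.0754  0.172 ] shift [-23.37   9.4    2.96] turn [  0.1   0.1 -64.4] | t 9.075 open 0.17 gf 59.75893020629883
[ 0.64919635 -0.18080135  0.084     ]
```

Large is within 3 mm of its rest's centre.

```bash
python3 -m handwheel '[[[-1,-3,1,0,0,0,-8],[-1,-7,2,0,0,0,-16],[-1,-11,4,1,0,0,-25],[-1,-15,6,1,0,0,-35],[-1,-19,8,2,0,0,-45],[-1,-22,9,3,0,0,-55],[-1,-23.4,9.4,3,0,0,-64.4],[-1,-23.4,9.4,3,0,0,-64.4],[-1,-23.4,9.4,3,0,0,-64.4]]]'; python3 -c "from h import *;go('medium','place',.002)"
```

```text
time_s: 10.2
eef_pos: [0.5889, -0.0751, 0.1668]
eef_rot: [-0.003, 0.059, 0.998, -0.0]
wrist_force: [-0.1, 0.5, 0.4]
opening: 0.173
grasp_force: 59.7
medium place [ 0.5917 -0.0754  0.054 ] shift [-3.500e-01  1.000e-02  1.128e+01] turn [-0.  -0.3 -0.1] | t 10.2 open 0.173 gf 59.69535492360592
```

```bash
python3 -m handwheel '[[[-1,-0.2,0,4,0,0,0],[-1,-0.2,0,8,0,0,0],[-1,-0.2,0,10.8,0,0,0],[-1,-0.2,0,11.6,0,0,0],[-1,-0.2,0,11.6,0,0,0],[-1,-0.2,0,11.6,0,0,0]]]'; python3 -m handwheel '[[[0,0,0,0,0,0,0],[0,0,0,0,0,0,0],[0,0,0,0,0,0,0],[0,0,0,-4,0,0,0],[0,0,0,-9,0,0,0],[0,0,0,-12,0,0,0],[0,0,0,-12,0,0,0]]]'; python3 -c "from h import *;go('small','pick',.12)"
```

```text
time_s: 10.95
eef_pos: [0.5916, -0.0756, 0.0526]
eef_rot: [-0.001, 0.058, 0.998, -0.001]
wrist_force: [0.2, -0.3, -1.1]
opening: 0.175
grasp_force: 59.6
time_s: 11.82
eef_pos: [0.594, -0.0767, 0.1754]
eef_rot: [0.001, 0.057, 0.998, -0.001]
wrist_force: [0.2, -0.0, -0.2]
opening: 0.501
grasp_force: 0.0
small pick [0.4426 0.3187 0.133 ] shift [19.58 37.56  4.09] turn [ 0.   0.2 91.4] | t 11.825 open 0.501 gf 0.0
```

```bash
python3 -m handwheel '[[[0.2,2,5,0,0,0,10],[0.2,5,10,0,0,0,20],[0.2,8,15,0,0,0,30],[0.2,11,20,0,0,0,40],[0.2,14,25,0,0,0,50],[0.2,17,30,1,0,0,60],[0.2,19,35,3,0,0,70],[0.2,19.6,37.6,4,0,0,80],[0.2,19.6,37.6,4.1,0,0,90],[0.2,19.6,37.6,4.1,0,0,91.4]]]'; python3 -m handwheel '[[[0.2,0,0,0,0,0,0],[0.2,0,0,0,0,0,0]]]'; python3 - <<'E'
from h import *;go('small','pick',0)
from bench import camera;import cv2
c=camera("top");cv2.imwrite("pics/l3.png",cv2.resize(c["frame"][100:260,200:460],None,fx=3,fy=3))
E
```

```text
time_s: 13.08
eef_pos: [0.439, 0.3198, 0.1295]
eef_rot: [-0.001, 0.754, 0.657, -0.003]
wrist_force: [0.9, -0.5, 0.3]
opening: 0.602
grasp_force: 0.0
time_s: 13.32
eef_pos: [0.4404, 0.3194, 0.1313]
eef_rot: [-0.001, 0.754, 0.657, -0.002]
wrist_force: [0.5, 1.6, -0.6]
opening: 0.6
grasp_force: 0.0
small pick [0.4426 0.3187 0.013 ] shift [-0.02  0.27 11.82] turn [-0.2  0.1  0.1] | t 13.325 open 0.6 gf 0.0
```

View pics/l3.png

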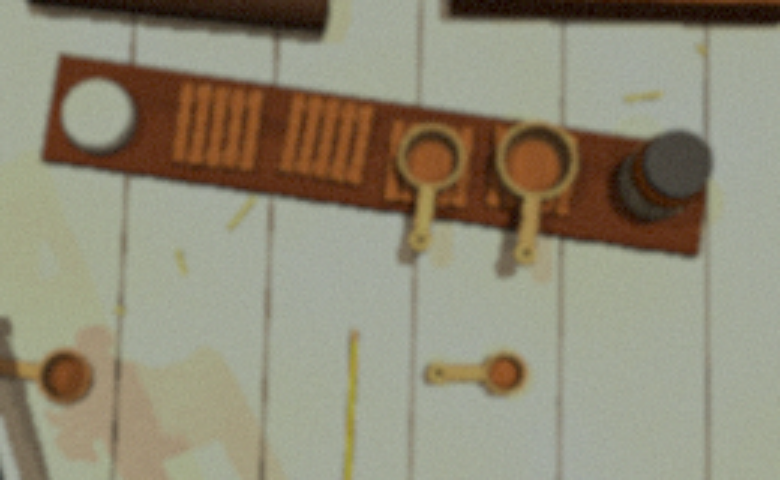

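The medium scoop's rim is centred at (432,157) on its rest, with its handle straight. Next I'll pick the small one.

```bash
python3 -m handwheel '[[[0.2,0,0.1,5,0,0,0],[0.2,0,0.1,10,0,0,0],[0.2,0,0.1,11.8,0,0,0],[0.2,0,0.1,11.8,0,0,0],[-1,0,0.1,11.8,0,0,0],[-1,0,0.1,11.8,0,0,0],[-1,0,0.1,11.8,0,0,0],[-1,0,0.1,11.8,0,0,0],[-1,0,0.1,11.8,0,0,0]]]'; python3 -m handwheel '[[[-1,0,0,-4,0,0,0],[-1,0,0,-9,0,0,0],[-1,0,0,-15,0,0,0],[-1,0,0,-18,0,0,0],[-1,0,0,-18,0,0,0]]]'; python3 -c "
from h import *;go('small','place',.12)
c=dict(np.load('top0.npz'));print(ray(c,200+432.5/3-.5,100+157.5/3-.5,.078))"
```

```text
time_s: 14.5
eef_pos: [0.4423, 0.3205, 0.015]
eef_rot: [-0.0, 0.755, 0.656, 0.0]
wrist_force: [0.3, 0.7, 6.9]
opening: 0.172
grasp_force: 64.3
time_s: 15.12
eef_pos: [0.443, 0.3206, 0.1965]
eef_rot: [0.0, 0.755, 0.656, 0.002]
wrist_force: [-0.3, -0.3, -1.6]
opening: 0.17
grasp_force: 63.5
small place [0.619  0.0256 0.167 ] shift [-26.79  21.51   2.94] turn [  0.2   0.  -91.4] | t 15.125 open 0.17 gf 63.459430038928986
[ 0.6505149  -0.08197074  0.078     ]
```

```bash
python3 -m handwheel '[[[-1,-3,2,0,0,0,-10],[-1,-6,5,0,0,0,-20],[-1,-9,8,1,0,0,-30],[-1,-12,11,1,0,0,-40],[-1,-16,14,2,0,0,-50],[-1,-20,17,2,0,0,-60],[-1,-24,19,3,0,0,-70],[-1,-26.8,21.5,3,0,0,-80],[-1,-26.8,21.5,3,0,0,-90],[-1,-26.8,21.5,3,0,0,-91.4]]]';python3 -m handwheel '[[[-1,0,0,0,0,0,0],[-1,0,0,0,0,0,0]]]'; python3 -c "from h import *;go('small','place',.003)"
```

```text
time_s: 16.38
eef_pos: [0.6157, 0.0242, 0.1605]
eef_rot: [-0.004, 0.058, 0.998, -0.0]
wrist_force: [-0.2, 0.7, -1.4]
opening: 0.173
grasp_force: 63.4
time_s: 16.62
eef_pos: [0.6166, 0.0251, 0.1625]
eef_rot: [-0.002, 0.058, 0.998, -0.0]
wrist_force: [-0.7, -1.0, -0.7]
opening: 0.175
grasp_force: 63.4
small place [0.619  0.0256 0.05  ] shift [-0.28  0.08 11.25] turn [-0.1 -0.2 -0. ] | t 16.625 open 0.175 gf 63.391225039958954
```

```bash
python3 -m handwheel '[[[-1,-0.2,0,4,0,0,0],[-1,-0.2,0,8,0,0,0],[-1,-0.2,0,10.7,0,0,0],[-1,-0.2,0,11.4,0,0,0],[-1,-0.2,0,11.4,0,0,0],[-1,-0.2,0,11.4,0,0,0]]]'; python3 -m handwheel '[[[0,0,0,0,0,0,0],[0,0,0,0,0,0,0],[0,0,0,0,0,0,0],[0,0,0,-4,0,0,0],[0,0,0,-9,0,0,0],[0,0,0,-12,0,0,0],[0,0,0,-12,0,0,0]]]'; python3 -c "from h import *;go('smallest','pick',.12)"
```

```text
time_s: 17.38
eef_pos: [0.619, 0.0245, 0.0496]
eef_rot: [-0.001, 0.057, 0.998, -0.001]
wrist_force: [0.3, 0.1, -0.9]
opening: 0.172
grasp_force: 62.0
time_s: 18.25
eef_pos: [0.6211, 0.024, 0.1723]
eef_rot: [0.001, 0.057, 0.998, -0.001]
wrist_force: [-0.4, -0.1, -0.3]
opening: 0.501
grasp_force: 0.0
smallest pick [ 0.4493 -0.1077  0.129 ] shift [ 15.57 -15.05   4.3 ] turn [ 0.1  0.2 82.6] | t 18.25 open 0.501 gf 0.0
```

```bash
python3 -m handwheel '[[[0.2,2,-2,0,0,0,10],[0.2,4,-4,0,0,0,20],[0.2,6,-6,0,0,0,30],[0.2,8,-8,0,0,0,40],[0.2,10,-10,0,0,0,50],[0.2,12,-12,1,0,0,60],[0.2,14,-14,3,0,0,70],[0.2,15.6,-15,4,0,0,80],[0.2,15.6,-15,4.3,0,0,82.6],[0.2,15.6,-15,4.3,0,0,82.6]]]'; python3 -m handwheel '[[[0.2,0,0,0,0,0,0],[0.2,0,0,0,0,0,0]]]'; python3 -c "from h import *;go('smallest','pick',0)"
```

```text
time_s: 19.5
eef_pos: [0.4456, -0.1065, 0.1251]
eef_rot: [-0.002, 0.702, 0.712, -0.002]
wrist_force: [0.1, -0.3, -0.1]
opening: 0.597
grasp_force: 0.0
time_s: 19.75
eef_pos: [0.4469, -0.1067, 0.1265]
eef_rot: [-0.001, 0.702, 0.713, -0.002]
wrist_force: [0.2, -0.2, 0.1]
opening: 0.601
grasp_force: 0.0
smallest pick [ 0.4493 -0.1077  0.009 ] shift [-0.09  0.28 11.75] turn [-0.2  0.   0.1] | t 19.75 open 0.601 gf 0.0
```

```bash
python3 -m handwheel '[[[0.2,0,0.1,5,0,0,0],[0.2,0,0.1,10,0,0,0],[0.2,0,0.1,11.7,0,0,0],[0.2,0,0.1,11.7,0,0,0],[-1,0,0.1,11.7,0,0,0],[-1,0,0.1,11.7,0,0,0],[-1,0,0.1,11.7,0,0,0],[-1,0,0.1,11.7,0,0,0],[-1,0,0.1,11.7,0,0,0]]]'; python3 -m handwheel '[[[-1,0,0,-4,0,0,0],[-1,0,0,-9,0,0,0],[-1,0,0,-15,0,0,0],[-1,0,0,-19,0,0,0],[-1,0,0,-19,0,0,0]]]'; python3 -c "
from h import *;go('smallest','place',.12)"
```

```text
time_s: 20.88
eef_pos: [0.4476, -0.1071, 0.0099]
eef_rot: [-0.001, 0.702, 0.712, -0.001]
wrist_force: [0.5, 0.4, 1.0]
opening: 0.231
grasp_force: 60.7
time_s: 21.5
eef_pos: [0.4499, -0.1078, 0.2031]
eef_rot: [0.002, 0.702, 0.712, -0.001]
wrist_force: [-0.9, -0.5, -0.4]
opening: 0.23
grasp_force: 61.1
smallest place [0.6327 0.1316 0.163 ] shift [23.69 18.62  3.96] turn [ -0.    0.3 -82.6] | t 21.5 open 0.23 gf 61.106557846069336
```

The opening is wider than before (0.23 instead of 0.17), so I'll look at the grasp.

```bash
python3 - <<'E'
from bench import camera;import cv2,numpy as np
s=camera("side");cv2.imwrite("pics/l4.png",cv2.resize(s["frame"][60:220,280:480],None,fx=3.7,fy=3.7,interpolation=cv2.INTER_CUBIC))
E
```

```text
(no output)
```

View pics/l4.png

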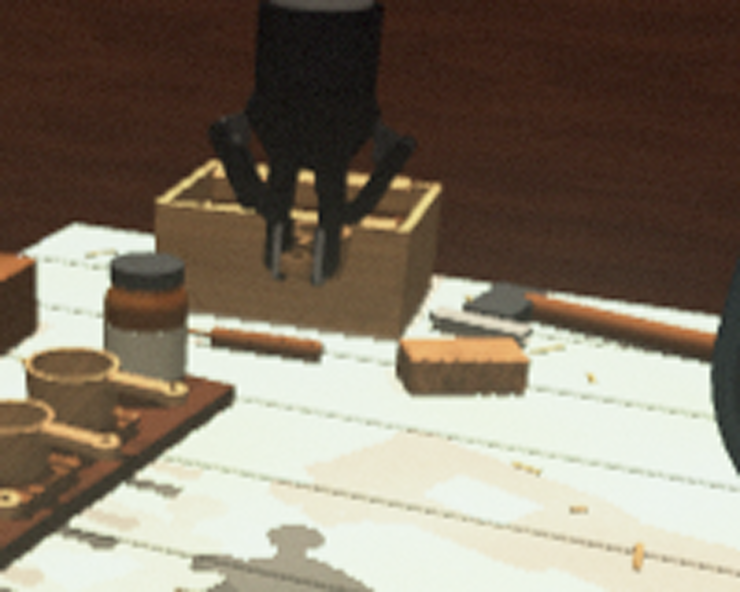

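The side view shows the gripper at (300,200), with the held scoop dim against the box at about (305,240). I'll use a brightened, enlarged crop.

```bash
python3 - <<'E'
from bench import camera;import cv2,numpy as np
s=camera("side");a=s["frame"][85:150,330:400]
a=np.clip(255*(a/255.)**.5,0,255).astype(np.uint8)
cv2.imwrite("pics/l5.png",cv2.resize(a,None,fx=8.5,fy=8.5,interpolation=cv2.INTER_CUBIC))
E
```

```text
(no output)
```

View pics/l5.png

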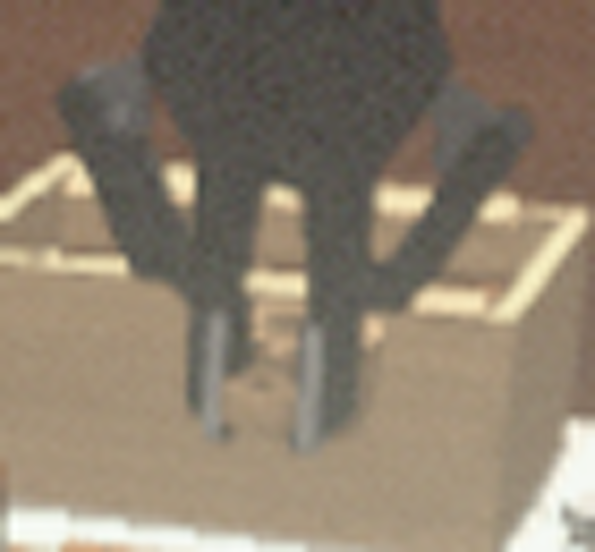

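The pads hold the wider round knob at the handle's end. The scoop is level and held, so I'll carry on and check the yaw after placing.

```bash
python3 -m handwheel '[[[-1,2,2,0,0,0,-10],[-1,5,5,0,0,0,-20],[-1,8,8,0,0,0,-30],[-1,11,11,1,0,0,-40],[-1,14,14,2,0,0,-50],[-1,17,16,3,0,0,-60],[-1,20,18,3.5,0,0,-70],[-1,23,18.6,4,0,0,-80],[-1,23.7,18.6,4,0,0,-82.6],[-1,23.7,18.6,4,0,0,-82.6]]]';python3 -m handwheel '[[[-1,0,0,0,0,0,0],[-1,0,0,0,0,0,0]]]'; python3 - <<'E'
from h import *;go('smallest','place',.003)
from bench import camera;import cv2
c=camera("side");cv2.imwrite("pics/l6.png",cv2.resize(c["frame"][90:280,150:370],None,fx=3,fy=3,interpolation=cv2.INTER_CUBIC))
E
```

```text
time_s: 22.85
eef_pos: [0.6292, 0.1328, 0.1569]
eef_rot: [-0.003, 0.058, 0.998, -0.001]
wrist_force: [0.1, -0.3, -0.4]
opening: 0.229
grasp_force: 61.1
time_s: 23.1
eef_pos: [0.6304, 0.1318, 0.1589]
eef_rot: [-0.002, 0.058, 0.998, -0.001]
wrist_force: [0.2, 0.9, -0.5]
opening: 0.225
grasp_force: 61.0
smallest place [0.6327 0.1316 0.046 ] shift [-0.26  0.02 11.29] turn [-0.1 -0.2 -0.1] | t 23.1 open 0.225 gf 61.04324698448181
```

View pics/l6.png

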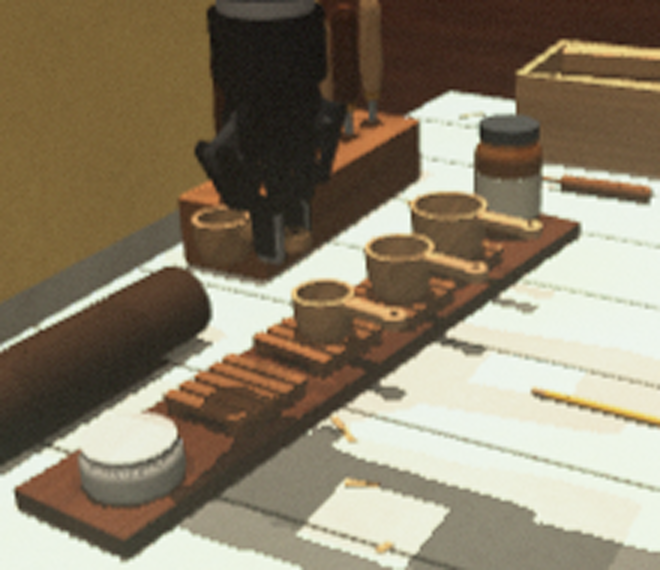

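The smallest scoop is held upright and aligned, with its bowl at (221,235). The three placed scoops stand on their rests. Lowering it now.

```bash
python3 -m handwheel '[[[-1,-0.2,0,4,0,0,0],[-1,-0.2,0,8,0,0,0],[-1,-0.2,0,10.7,0,0,0],[-1,-0.2,0,11.4,0,0,0],[-1,-0.2,0,11.4,0,0,0],[-1,-0.2,0,11.4,0,0,0]]]'; python3 -m handwheel '[[[0,0,0,0,0,0,0],[0,0,0,0,0,0,0],[0,0,0,0,0,0,0],[0,0,0,-4,0,0,0],[0,0,0,-9,0,0,0],[0,0,0,-15,0,0,0],[0,0,0,-15,0,0,0]]]'; python3 -m handwheel '[[[0,5,0,0,0,0,0],[0,10,0,0,0,0,0],[0,15,3,0,0,0,0],[0,18,8,0,0,0,0],[0,18,14,0,0,0,0],[0,18,18,0,0,0,0],[0,18,18,0,0,0,0],[0,18,18,0,0,0,0]]]'; python3 - <<'E'
from bench import camera;import cv2
c=camera("top");cv2.imwrite("pics/l7.png",cv2.resize(c["frame"][112:192,205:445],None,fx=3.3,fy=3.3,interpolation=cv2.INTER_CUBIC))
E
```

```text
time_s: 23.9
eef_pos: [0.6333, 0.1324, 0.0465]
eef_rot: [-0.0, 0.057, 0.998, -0.0]
wrist_force: [1.9, -0.8, -0.6]
opening: 0.228
grasp_force: 61.2
time_s: 24.78
eef_pos: [0.6363, 0.1328, 0.2019]
eef_rot: [0.004, 0.057, 0.998, -0.0]
wrist_force: [0.8, 0.1, -0.2]
opening: 0.498
grasp_force: 0.0
time_s: 25.78
eef_pos: [0.4737, 0.3315, 0.1941]
eef_rot: [-0.003, 0.057, 0.998, -0.001]
wrist_force: [0.2, -1.1, -0.1]
opening: 0.499
grasp_force: 0.0
```

View pics/l7.png

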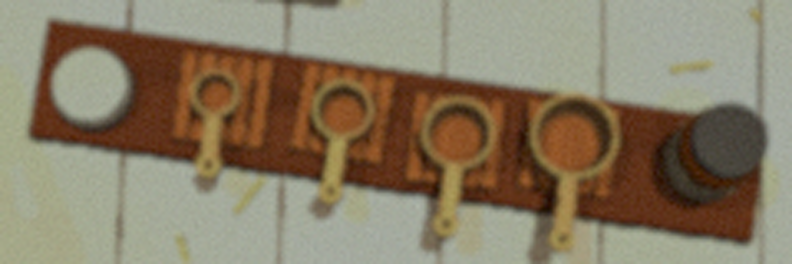

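The rims in this crop are at (215,94), (343,109), (458,132) and (574,136), with handles straight. I'll check the offsets from the rest centres.

```bash
python3 - <<'E'
from h import *
c=dict(np.load("top0.npz"))
for n,u,v,z,tu,tv in(("smallest",215,94,.066,208,178),("small",343,109,.072,330,203),("medium",458,132,.078,444,236),("large",574,136,.084,561,249)):
    f=lambda a,b:ray(c,205+(a+.5)/3.3-.5,112+(b+.5)/3.3-.5,z)[:2]
    B=f(u,v);d=f(tu,tv)-B;print(n,np.round((B-S[n][4])*1000,1),"mm; handle",np.degrees(np.arctan2(d[1],d[0])).round(1))
E
```

```text
smallest [-2.6  5.2] mm; handle 177.6
small [-5.4 -0.4] mm; handle 174.0
medium [-1.8  1.2] mm; handle 173.7
large [-1.4  2.2] mm; handle 174.3
```

All four scoops are within 6 mm of their rest centres and within 5° of square across the board, so I'm handing in.

```bash
python3 -c "
from bench import ctrl;print(ctrl.hand_in())"
```

```text
the job is handed in; nothing more can be done
None
```

All four scoops stand upright on their rests, largest by the oil jar down to smallest, each within about 6 mm of centre and about 5° of square by my camera measurements; the jar did not visibly move, and the job was handed in at about 26 s with no verdict returned.

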